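# Roll down the pad strip on a gas-meter plate

### The arm

A 6-joint arm with a two-finger parallel gripper is mounted at the origin on the work surface. World frame = base frame: x ahead of the robot, y to its left, z up, the work surface at z = 0. Lengths are in mm, angles in rad, forces in N, time in s.
With the tool pointing down it reaches from about 250 to 775 mm from the base axis. Payload 8.9 kg.
Tool frame: the origin (TCP) lies midway between the tips of the shut fingers; the grasp point (between the pads) lies ctrl.grip_point_offset behind it (ctrl.grip_point_offset is the distance from the TCP to the grasp point, in mm); z points along the fingers, y is the line along which they close (so a half turn about z gives the same grasp; the last joint's range is limited). The gripper opens to 85 mm and grips with 20 to 120 N. Pads are 22 mm wide; open, the fingers measure 114 mm over their backs; the gripper's body (76 mm by 85 mm) begins 54 mm behind the grasp point. The pads swing forward as they close: fully open they stand 13 mm farther back than shut.
Start: joints at [1.17, 0.291, -0.153, 1.127, 0, 1.431], TCP at [135.874, 507.111, 231.305] pointing down, gripper open.
Joint ranges: [-2.52, 2.52], [-0.91, 1.74], [-1.3, 1.37], [-1.96, 2.02], [-1.52, 1.47], [-3.14, 3.14]. Speed limits (rad/s): [2.22, 2.22, 2.79, 3.14, 3.14, 3.14].

### API

Orientations are given as a rotation vector (axis times angle).
In Python, from station import ctrl gives the robot as it stands.
- The arm moves only by the tool drive_tool, never from a script. Its argument "series" is text: rows parted by semicolons, each of 7 numbers parted by spaces: the shift along the tool's x, y, z in cm, then the turn, a rotation vector about the tool's x, y, z in degrees, then the finger opening in cm, from 0 to 8.54. A call has 1 to 5 rows; each row shifts and turns the commanded pose from where the row before left it, along the tool's axes as they then stand; what a row does not reach is not made up. A row lasts 1/8 s, in which the tool goes at most 62.5 mm and 10.7 degrees, less where a joint would pass 70% of its speed; a pose out of reach is approached as far as the arm can. A call with a gripper value outside its range is refused whole. The fingers move at their own pace and stop on an object; "grip_force" is the grip in N (left out, the last holds). Time passes only in rows, so rows that do not move let the fingers close. It gives the time, the measured TCP pose, the force, the opening and the grip force at its end, in the units of the state.
- ctrl.get_obs(): the state, without advancing time (a new reading comes with each control period).
- ctrl.camera(name): name is "scene" or "top" or "wrist"; returns a dict with "img" (384x512x3 uint8, red, green, blue), "vertical_fov" (degrees; the focal length in pixels is half the picture's height over the tangent of half this angle, whatever the lens; pixels are square), "cx", "cy" (the principal point, pixels), "k1" (the pictures are not rectified: a ray, as slopes to the right and down, at radius r is drawn at 1 + k1 r^2 times it, then the intrinsics apply), "R" (3x3) and "t" (3): a world point X has camera coordinates R X + t; the wrist camera has in their place "hand_eye" (4x4, takes a point from camera to tool coordinates, whose origin is the TCP and whose axes are the flange's). Camera axes: x right, y down, z forward; pixel columns grow to the right and rows downward; lengths in mm; the calibration is good to about 2 mm. A picture is of the moment at which its call begins: read the wrist's pose just before it. There is no depth.
- ctrl.finish_job(): hands the job in; it is judged then, once.
The state is a dict: "clock": time; "joints": joint angles; "qvel": joint speeds; "joint_efforts": joint torques, N m; "ee_pos": TCP position; "orientation": TCP orientation; "force": force on the tool from outside, world axes, zero at the start; "ft_torque": the same for the moment, N m; "gripper_width": finger opening in mm; "gripper_force": force on a finger pad.
Only numpy, scipy, OpenCV 4.12 (cv2) and the standard library are available. Lean on these libraries where they do the work, as an engineer would, in place of code of your own. Each camera call takes 0.05 s, during which the arm holds its last target. There are 200 camera calls.

### The job

The black pad strip on the gas-meter plate still stands proud on its butyl tape. Take the hand roller from its stand and roll along the whole strip with firm, steady pressure, about 12 N and never above 20 N, pressing only through the roller, until all eight pads are fully bedded. Then set the roller back upright in the notches of its stand without dropping it, and leave everything else where it is.

Things in the scene. Friction and masses are not known exactly. Their poses are not given: they have to be found in the camera images.
- plate: bright metal mounting plate for a gas meter, 340 x 120 x 6 mm, fixed flat on the bench under two dark steel straps with bolts across its ends (up to 17 mm above the bench). Origin at the centre of its underside, y along its length, z up. A black pad strip, 240 mm long (y -120 to +120 mm) and 50 mm wide, lies along its centre line
- strip_start (a point): upper face of the plate (6 mm above the bench) below the middle of pad 1. The strip is scored into eight hard pads, 30 mm each, 5 mm thick, pad 1 at plate y = -105 mm to pad 8 at +105 mm, on grey butyl tape of unknown thickness: the pads' tops start 15 to 22 mm above the bench and end about 3 mm lower
- strip_end (a point): upper face of the plate (6 mm above the bench) below the middle of pad 8, 210 mm from strip_start
- pad1 (a joint): how far pad 1 of the strip has been pressed down into its tape, m: 0 standing proud (starts at 0 to 0.0006), 0.003 or a little more fully bedded on its firm bottom, where the force rises by several N per mm or faster. It sinks at about 6 N on that pad alone (more while the wheel bears on two raised pads) and stays where it was pressed
- pad2 (a joint): how far pad 2 of the strip has been pressed down into its tape, m: 0 standing proud (starts at 0 to 0.0006), 0.003 or a little more fully bedded on its firm bottom, where the force rises by several N per mm or faster. It sinks at about 6 N on that pad alone (more while the wheel bears on two raised pads) and stays where it was pressed
- pad3 (a joint): how far pad 3 of the strip has been pressed down into its tape, m: 0 standing proud (starts at 0 to 0.0006), 0.003 or a little more fully bedded on its firm bottom, where the force rises by several N per mm or faster. It sinks at about 6 N on that pad alone (more while the wheel bears on two raised pads) and stays where it was pressed
- pad4 (a joint): how far pad 4 of the strip has been pressed down into its tape, m: 0 standing proud (starts at 0 to 0.0006), 0.003 or a little more fully bedded on its firm bottom, where the force rises by several N per mm or faster. It sinks at about 6 N on that pad alone (more while the wheel bears on two raised pads) and stays where it was pressed
- pad5 (a joint): how far pad 5 of the strip has been pressed down into its tape, m: 0 standing proud (starts at 0 to 0.0006), 0.003 or a little more fully bedded on its firm bottom, where the force rises by several N per mm or faster. It sinks at about 6 N on that pad alone (more while the wheel bears on two raised pads) and stays where it was pressed
- pad6 (a joint): how far pad 6 of the strip has been pressed down into its tape, m: 0 standing proud (starts at 0 to 0.0006), 0.003 or a little more fully bedded on its firm bottom, where the force rises by several N per mm or faster. It sinks at about 6 N on that pad alone (more while the wheel bears on two raised pads) and stays where it was pressed
- pad7 (a joint): how far pad 7 of the strip has been pressed down into its tape, m: 0 standing proud (starts at 0 to 0.0006), 0.003 or a little more fully bedded on its firm bottom, where the force rises by several N per mm or faster. It sinks at about 6 N on that pad alone (more while the wheel bears on two raised pads) and stays where it was pressed
- pad8 (a joint): how far pad 8 of the strip has been pressed down into its tape, m: 0 standing proud (starts at 0 to 0.0006), 0.003 or a little more fully bedded on its firm bottom, where the force rises by several N per mm or faster. It sinks at about 6 N on that pad alone (more while the wheel bears on two raised pads) and stays where it was pressed
- roller: hand roller, about 0.5 kg: red wheel, 40 mm diameter, 64 mm wide, in a steel yoke (88 mm over the bolts) under a square hardwood cross bar 24 x 24 x 140 mm. Origin at the wheel's lowest point; x along axle and bar, y the rolling direction, z up to the bar, whose centre is at z = 78 mm. About 22 mm are free between bar and wheel. It starts hanging in the stand
- roller_grip (a point): centre of the roller's cross bar, the place to grip it (fingers closing along the roller's y)
- wheel (a joint): angle the wheel has turned in its yoke, rad, 0 at the start; it turns freely, 1 rad for 20 mm rolled, and its sign follows the direction
- stand: blue parking stand, fixed: foot 104 x 160 x 6 mm, two posts 14 mm thick at x = -57 and +57 mm (100 mm apart inside), each with a notch whose floor is 78 mm above the bench and 34 mm wide, flaring to about 48 mm at 97 mm. Origin at the centre of the foot's underside. With the bar's ends in the notches roller_grip is 90 mm above the origin
- sealant: closed thread-sealant bottle, white with red cap and label, 48 mm diameter, 125 mm tall, standing on the bench; origin at the centre of its foot
- tape: orange ring of thread tape lying flat, 64 mm across, 19 mm high; origin at the centre of its underside
- elbow: dark steel pipe elbow standing on one mouth, about 50 mm tall; origin under its upright leg
- union: hexagonal brass union, 40 mm across, 34 mm tall, standing beside the plate; origin at the centre of its underside
- screwdriver: yellow-handled screwdriver lying beside the plate; origin at the middle of its underside
- wrench: steel wrench lying beside the stand; origin at the middle of its underside
- cap: round dark steel pipe cap, 32 mm across, 18 mm high, beside the stand; origin at the centre of its underside
Not all that is in view belongs to the job. Leave any green or pink look-alike of the roller alone.

How it is judged (in metres and radians):
On the way, in this order (a step that is already met when the one before it is completed fails the run):
1. the roller is rolled along the strip under pressure (not dabbed): its wheel has turned by more than 3 rad (60 mm) while it bears on the strip with more than 3 N ((value of joint wheel above 3 rad or value of joint wheel below -3 rad) and contact force between roller and plate above 3 N), for 0.05 s.
2. all eight pads are bedded, each pressed down by more than 2.5 mm (value of joint each of pad1, pad2, pad3, pad4, pad5, pad6, pad7, pad8 above 0.0025 m), for 0.2 s.
At the end, for the whole second after the job is handed in: All eight pads are pressed down by more than 2.5 mm of their 3 mm; the roller lies at rest (under 20 mm/s) and upright (within 0.15 rad) in its stand, the centre of its bar within 10 mm of the middle between the posts in each level direction and 85 to 95 mm above the bench (all of step 2 and x of roller_grip in the frame of stand between -0.01 and 0.01 m and y of roller_grip in the frame of stand between -0.01 and 0.01 m and z of roller_grip in the frame of stand between 0.085 and 0.095 m and angle between roller's own z axis and vertical below 0.15 rad and linear speed of roller below 0.02 m/s); the robot touches nothing.
It fails at once if the roller presses on the strip or plate with more than 20 N (the butyl squeezes out) (contact force between roller and plate above 20 N).
It fails at once if the fingers or arm press on the strip or plate with more than 2 N (contact force between any of the fingers, the arm and plate above 2 N).
It fails at once if the roller is dropped: it moves faster than 0.4 m/s while the fingers do not hold it (contact force between the fingers and roller below 0.1 N and linear speed of roller above 0.4 m/s).
It fails at once if a bystander (sealant, tape, elbow, union, screwdriver, wrench or cap) is moved by more than 20 mm (distance of any of sealant, tape, elbow, union, screwdriver, wrench, cap from where it was at the start of the episode above 0.02 m).
It also fails if it takes over 72 s, if anything falls off the work surface, if the arm or the gripper's body presses on something with over 40 N, if the wrist force passes 120 N, or if a joint passes its speed limit or range.

## Working session

There is one attempt and no reset: what is moved stays moved. The work goes in short steps, Python scripts to look and compute and a tool call to move; the robot and the scene stay as the last step left them, time stands still between calls to the robot, and variables do not carry over. Pictures are saved under pics/ and viewed, at most 10 in all, crops included, and the job is handed in when it is done.

Besides the shell and the picture viewer there is one more tool, called after "Request:" in YAML: its name, and indented under it one key for each argument. drive_tool: Moves the arm, as the interface text tells. Its arguments: {"type":"object","properties":{"series":{"type":"string"},"grip_force":{"type":"number"}},"required":["series"]}

```bash
ls; mkdir -p pics; cat > h.py <<'E'
from station import ctrl
import numpy as np, cv2
from scipy.spatial.transform import Rotation as Ro
def K(c):
    f=c['img'].shape[0]/2/np.tan(np.radians(c['vertical_fov'])/2); return np.array([[f,0,c['cx']],[0,f,c['cy']],[0,0,1.]])
def cam(n):
    o=ctrl.get_obs(); c=ctrl.camera(n)
    if n=='wrist':
        H=np.array(c['hand_eye']); Rt=Ro.from_rotvec(o['orientation']).as_matrix()
        Rcw=Rt@H[:3,:3]; C=Rt@H[:3,3]+np.array(o['ee_pos'])
        c['R']=Rcw.T; c['t']=-Rcw.T@C
    c['R']=np.array(c['R']);c['t']=np.array(c['t']); return c
def ray(c,px,z):
    D=np.array([c['k1'],0,0,0,0.]); p=cv2.undistortPoints(np.array(px,float).reshape(-1,1,2),K(c),D).reshape(-1,2)
    d=np.c_[p,np.ones(len(p))]@c['R']; C=-c['R'].T@c['t']
    return C+d*((z-C[2])/d[:,2])[:,None]
def save(c,n): cv2.imwrite('pics/'+n+'.png',cv2.cvtColor(c['img'],cv2.COLOR_RGB2BGR))
E
python3 - <<'E'
from h import *
a=cam('top');b=cam('scene');print(a['k1'],b['k1'],ctrl.grip_point_offset)
print('C',-a['R'].T@a['t'],-b['R'].T@b['t'])
im=np.hstack([a['img'],b['img']]);c={'img':cv2.resize(np.vstack([a['img'],b['img']]),None,fx=.78,fy=.78)}
save(a,'top0');save(b,'scene0');save(c,'both')
import pickle;pickle.dump((a,b),open('c0.pkl','wb'))
print(ctrl.get_obs())
E
```

```text
pics
-0.015028838592094126 -0.04606545605818895 18.700000000000003
C [ 455.3643126   -13.0296347  1032.80613047] [ 744.98053087 -347.8158163   720.73242313]
{'clock': 0.1, 'joints': array([ 1.16969919e+00,  2.91227958e-01, -1.54037181e-01,  1.12668398e+00,
        3.09378058e-05,  1.43148992e+00]), 'qvel': array([ 1.87865207e-03,  5.33058403e-04,  2.46460633e-03,  6.12468235e-04,
       -1.46319382e-03,  7.97181156e-05]), 'joint_efforts': array([ 1.76124195e-03, -5.37975812e+01,  3.31920111e+01,  9.26248846e-03,
       -2.27644823e-04,  7.73550312e-06]), 'ee_pos': array([135.71631781, 506.76347419, 230.79274072]), 'orientation': array([-4.10002552e-01, -3.11438255e+00,  1.73193755e-03]), 'force': array([-0.46745332, -0.23322818, -0.23571552]), 'ft_torque': array([ 0.00133835, -0.00375161, -0.01230271]), 'gripper_force': 0.0, 'gripper_width': 85.56536361820581}
```

View pics/top0.png

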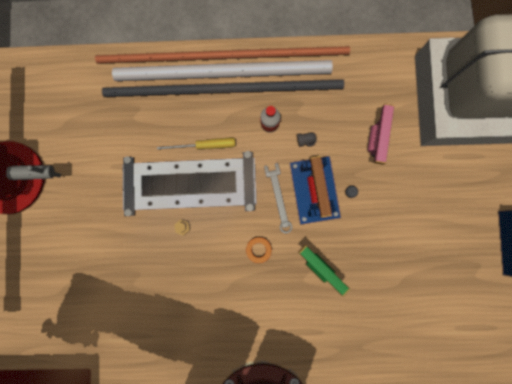

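View pics/scene0.png

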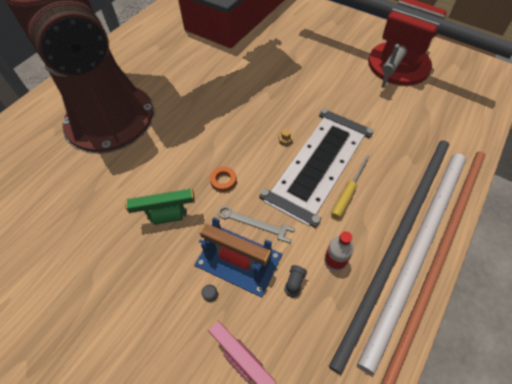

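The top view shows the plate strip at about (188,184), the roller's brown bar at about (320,187) in the blue stand, and the decoys in green (323,271) and pink (382,133). The scene view agrees: the bar is at (236,243) and the strip at (320,163).

```bash
python3 - <<'E'
from h import *
import pickle
a,b=pickle.load(open('c0.pkl','rb'))
def rect(m,c,z,name,box,zz=None):
    mm=np.zeros_like(m);x0,y0,x1,y1=box;mm[y0:y1,x0:x1]=m[y0:y1,x0:x1]
    mm=cv2.morphologyEx(mm,cv2.MORPH_OPEN,np.ones((2,2),np.uint8))
    n,l,s,_=cv2.connectedComponentsWithStats(mm);i=1+np.argmax(s[1:,4])
    ct=max(cv2.findContours((l==i).astype(np.uint8),cv2.RETR_EXTERNAL,cv2.CHAIN_APPROX_NONE)[0],key=len)
    P=ray(c,ct.reshape(-1,2),z)[:,:2].astype(np.float32)
    r=cv2.minAreaRect(P);bx=cv2.boxPoints(r);e=bx[1]-bx[0];f=bx[2]-bx[1];v=e if np.hypot(*e)>np.hypot(*f) else f
    print(name,s[i],'ctr',np.round(r[0],1),'size',np.round(r[1],1),'long dir deg',round(float(np.degrees(np.arctan2(v[1],v[0]))%180),1))
for c,n in((a,'top'),(b,'scene')):
    hsv=cv2.cvtColor(c['img'],cv2.COLOR_RGB2HSV);H,S,V=hsv[...,0].astype(int),hsv[...,1].astype(int),hsv[...,2].astype(int)
    blk=((V<60)).astype(np.uint8); 
    brown=((H<15)&(S>105)&(V>60)).astype(np.uint8); blue=((H>100)&(H<125)&(S>110)).astype(np.uint8)
    red=((S>190)&((H<4)|(H>174))).astype(np.uint8)
    if n=='top':
        print(hsv[175,316],hsv[205,324],hsv[190,312],hsv[230,300],hsv[184,160],hsv[184,210])
        rect(blk,c,21,'strip',(135,160,245,205));rect(brown&~red&1,c,102,'bar',(306,150,335,225));rect(blue,c,6,'stand',(285,150,350,230));
        rect(((S<40)&(V>120)).astype(np.uint8),c,6,'plate',(120,145,265,220))
    else:
        rect(blk,c,21,'strip',(285,120,355,205));rect(blue,c,6,'stand',(190,210,290,295))
        print(hsv[243,236]);rect(brown&~red&1,c,102,'bar',(195,222,275,265))
E
```

```text
[ 12 153 142] [ 12 150 139] [  0 204 146] [ 16 119 157] [14 41 69] [17 45 80]
strip [144 178  15  16 141] ctr [567.4 265. ] size [35.5 37.9] long dir deg 178.4
bar [311 159  21  57 620] ctr [ 544.  -148.6] size [131.7  27.3] long dir deg 8.3
stand [293 163  31  60 888] ctr [ 539.9 -124.5] size [153.4  53.5] long dir deg 10.7
plate [ 134  160  112   51 3125] ctr [568.5 170.4] size [118.3 283.7] long dir deg 90.8
strip [ 290  129   59   72 1487] ctr [577.7 162.2] size [ 47.2 232.9] long dir deg 90.6
stand [ 197  242   85   54 1616] ctr [ 556.6 -165.9] size [171.9  92.9] long dir deg 21.9
[ 12 136 154]
bar [ 202  225   68   41 1222] ctr [ 550.9 -163.9] size [132.8  49.9] long dir deg 7.7
```

```bash
cat >> h.py <<'E'
def delta(pos,ydeg,rows=1):
    """tool-frame shift (cm) and turn (deg) to TCP pos, tool down, tool y at heading ydeg"""
    o=ctrl.get_obs();R=Ro.from_rotvec(o['orientation']).as_matrix()
    y=np.array([np.cos(np.radians(ydeg)),np.sin(np.radians(ydeg)),0]);z=np.array([0,0,-1.]);x=np.cross(y,z)
    T=np.c_[x,y,z]; rv=Ro.from_matrix(R.T@T).as_rotvec(degrees=True)
    print('t',round(o['clock'],2),'pos',np.round(o['ee_pos'],1),'F',np.round(o['force'],1),'w',round(o['gripper_width'],1),'hdg',round(float(np.degrees(np.arctan2(R[1,1],R[0,1]))),1))
    print('shift cm',np.round(R.T@(np.array(pos)-o['ee_pos'])/10,2),'turn',np.round(rv,2),'final frame x',x.round(3))
E
python3 -c "
from h import *
delta([546,-148,200],98.3);delta([546,-148,200],-81.7);delta([546,-148,200],15)"
```

```text
t 0.1 pos [135.7 506.8 230.8] F [-0.5 -0.2 -0.2] w 85.6 hdg 75.0
shift cm [-56.58 -52.62   3.13] turn [-6.00e-02 -2.00e-02 -2.33e+01] final frame x [-0.99  -0.144 -0.   ]
t 0.1 pos [135.7 506.8 230.8] F [-0.5 -0.2 -0.2] w 85.6 hdg 75.0
shift cm [-56.58 -52.62   3.13] turn [-3.000e-02  9.000e-02  1.567e+02] final frame x [0.99  0.144 0.   ]
t 0.1 pos [135.7 506.8 230.8] F [-0.5 -0.2 -0.2] w 85.6 hdg 75.0
shift cm [-56.58 -52.62   3.13] turn [-6.e-02  2.e-02  6.e+01] final frame x [-0.259  0.966  0.   ]
```

Request:
drive_tool:
  series: "-2 -2 0 0 0 0 8.5;-3.6 -3.4 0 0 0 0 8.5;-3.6 -3.4 0 0 0 0 8.5;-3.6 -3.4 0 0 0 0 8.5;-3.6 -3.4 0 0 0 0 8.5"

```text
clock: 0.72
ee_pos: [254.3, 312.5, 231.2]
orientation: [-0.409, -3.115, 0.0]
force: [0.3, 0.7, 0.1]
gripper_width: 84.8
gripper_force: 0.0
```

Request:
drive_tool:
  series: "-3.6 -3.4 0 0 0 0 8.5;-3.6 -3.4 0 0 0 0 8.5;-3.6 -3.4 0 0 0 0 8.5;-3.6 -3.4 0 0 0 0 8.5;-3.6 -3.4 0 0 0 0 8.5"

```text
clock: 1.35
ee_pos: [384.3, 101.6, 231.3]
orientation: [0.41, 3.115, 0.0]
force: [0.6, 1.5, 0.2]
gripper_width: 85.3
gripper_force: 0.0
```

Request:
drive_tool:
  series: "-3.6 -3.4 0 0 0 0 8.5;-3.6 -3.4 0 0 0 0 8.5;-3.6 -3.4 0 0 0 0 8.5;-2 -2 0 0 0 0 8.5;0 0 0 0 0 0 8.5"

```text
clock: 1.98
ee_pos: [476.3, -49.3, 230.7]
orientation: [-0.414, -3.114, 0.0]
force: [-0.4, 1.3, -0.1]
gripper_width: 85.0
gripper_force: 0.0
```

```bash
python3 -c "
from h import *
delta([546,-148,220],98.3)
c=cam('wrist');save(c,'w1')"
```

```text
t 1.98 pos [476.3 -49.3 230.7] F [-0.4  1.3 -0.1] w 85.0 hdg 74.9
shift cm [-9.3  -7.71  1.07] turn [ -0.    -0.04 -23.44] final frame x [-0.99  -0.144 -0.   ]
```

View pics/w1.png

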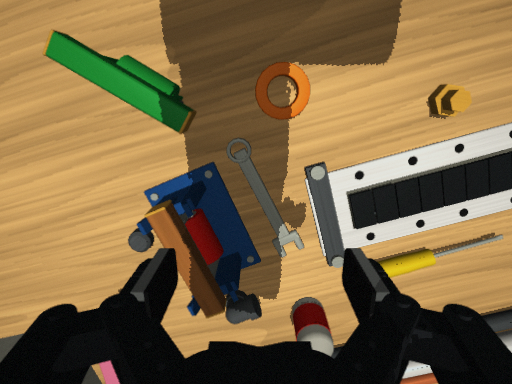

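The wrist view shows the bar's full top face from about (155,210) to (215,312), with the blue stand beneath. The near strip end is at (350,205). I'll turn and move closer, then measure.

Request:
drive_tool:
  series: "0 0 0 0 0 -7.8 8.5;0 0 0 0 0 -7.8 8.5;0 0 0 0 0 -7.8 8.5;-0.2 -5 0.5 0 0 0 8.5;0 -5 0.5 0 0 0 8.5"

```text
clock: 2.65
ee_pos: [492.4, -146.0, 221.5]
orientation: [-0.235, 3.132, 0.0]
force: [0.4, 0.5, 0.1]
gripper_width: 84.9
gripper_force: 0.0
```

Request:
drive_tool:
  series: "0 0 0 0 0 0 8.5;0 0 0 0 0 0 8.5"

```text
clock: 2.9
ee_pos: [491.9, -145.3, 221.2]
orientation: [0.231, -3.132, -0.001]
force: [0.1, 0.9, -0.2]
gripper_width: 84.9
gripper_force: 0.0
```

```bash
python3 -c "
from h import *
delta([546,-148,220],98.3)
c=cam('wrist');save(c,'w2')
hsv=cv2.cvtColor(c['img'],cv2.COLOR_RGB2HSV);H,S,V=[hsv[...,i].astype(int) for i in range(3)]
m=((H>5)&(H<16)&(S>130)&(V>60)).astype(np.uint8);m=cv2.morphologyEx(m,cv2.MORPH_OPEN,np.ones((3,3),np.uint8))
n,l,s,ct=cv2.connectedComponentsWithStats(m)
for i in np.argsort(-s[1:,4])[:4]+1:
  k=max(cv2.findContours((l==i).astype(np.uint8),0,2)[0],key=len).reshape(-1,2)
  r=cv2.minAreaRect(ray(c,k,102)[:,:2].astype(np.float32));print(s[i],r,cv2.boxPoints(r).round(1).tolist())
"
```

```text
t 2.9 pos [ 491.9 -145.3  221.2] F [ 0.1  0.9 -0.2] w 84.9 hdg 98.4
shift cm [-5.31 -1.06  0.12] turn [ 0.05 -0.04  0.12] final frame x [-0.99  -0.144 -0.   ]
[ 235  172   25  122 2755] ((544.979248046875, -149.60391235351562), (133.26129150390625, 23.087303161621094), 8.401942253112793) [[477.3999938964844, -147.89999389648438], [480.79998779296875, -170.8000030517578], [612.5999755859375, -151.3000030517578], [609.2000122070312, -128.39999389648438]]
[ 368   77   56   58 1872] ((401.87774658203125, -39.400840759277344), (47.654232025146484, 48.59886932373047), 8.945769309997559) [[374.6000061035156, -19.100000381469727], [382.1000061035156, -67.0999984741211], [429.20001220703125, -59.70000076293945], [421.6000061035156, -11.699999809265137]]
```

View pics/w2.png

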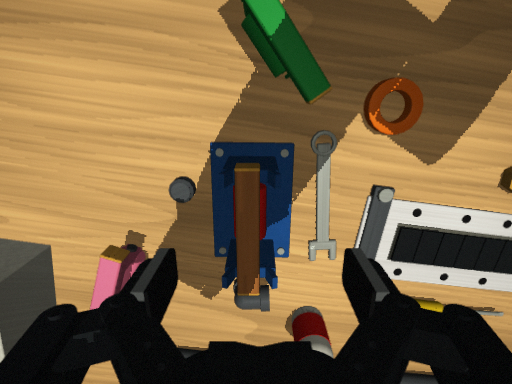

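The wrist view shows the bar's top face between the fingers, from (247,172) to (247,295). Its centre comes out at about (545.5,-149.5), in line with the top view.

Request:
drive_tool:
  series: "-2.6 -0.6 0 0 0 0 8.5;-2.7 -0.6 0 0 0 0 8.5;0 0 3 0 0 0 8.5;0 0 3 0 0 0 8.5;0 0 3 0 0 0 8.5"

```text
clock: 3.58
ee_pos: [546.6, -148.8, 130.8]
orientation: [-0.233, 3.133, 0.0]
force: [0.7, 0.0, 0.2]
gripper_width: 85.3
gripper_force: 0.0
```

Request:
drive_tool:
  series: "0 0 2 0 0 0 8.5;0 0 0 0 0 0 8.5"

```text
clock: 3.82
ee_pos: [545.5, -148.7, 110.4]
orientation: [0.232, -3.13, -0.002]
force: [-0.5, 0.3, 0.4]
gripper_width: 85.2
gripper_force: 0.0
```

```bash
python3 -c "
from h import *
delta([545.5,-149.5,71],98.4)"
```

```text
t 3.83 pos [ 545.5 -148.7  110.4] F [-0.5  0.3  0.4] w 85.2 hdg 98.5
shift cm [-0.   -0.09  3.94] turn [ 0.09 -0.14  0.09] final frame x [-0.989 -0.146 -0.   ]
```

Request:
drive_tool:
  series: "0 -0.1 2 0 0 0 8.5;0 0 1.9 0 0 0 8.5;0 0 0 0 0 0 6;0 0 0 0 0 0 4;0 0 0 0 0 0 3"
  grip_force: 80

```text
clock: 4.45
ee_pos: [547.5, -151.7, 73.5]
orientation: [-0.23, 3.132, -0.001]
force: [-0.2, -0.1, 0.6]
gripper_width: 31.8
gripper_force: 0.0
```

Request:
drive_tool:
  series: "0 0 0 0 0 0 2;0 0 0 0 0 0 1.5;0 0 0 0 0 0 1.5;0 0 0 0 0 0 1.5"

```text
clock: 4.95
ee_pos: [547.4, -151.2, 73.5]
orientation: [-0.23, 3.131, 0.0]
force: [-1.2, 3.1, 8.2]
gripper_width: 22.5
gripper_force: 78.9
```

```bash
python3 -c "
from h import *
delta([545.5,-149.5,71],98.4)"
```

```text
t 4.95 pos [ 547.4 -151.2   73.5] F [-1.2  3.1  8.2] w 22.5 hdg 98.4
shift cm [0.16 0.2  0.25] turn [0.01 0.1  0.02] final frame x [-0.989 -0.146 -0.   ]
```

Request:
drive_tool:
  series: "0 0 -0.5 0 0 0 1.5;0 0 -1 0 0 0 1.5;0 0 -2 0 0 0 1.5;0 0 -3 0 0 0 1.5;0 0 -3 0 0 0 1.5"

```text
clock: 5.58
ee_pos: [546.4, -151.5, 168.4]
orientation: [0.23, -3.133, -0.0]
force: [0.1, -0.9, -5.0]
gripper_width: 22.6
gripper_force: 78.7
```

Request:
drive_tool:
  series: "0 3 0 0 0 -2 1.5;0 4 0 0 0 -2 1.5;0 4 0 0 0 0 1.5;0 4 0 0 0 0 1.5;0 4 0 0 0 0 1.5"

```text
clock: 6.2
ee_pos: [508.9, 35.8, 167.8]
orientation: [-0.339, 3.123, -0.0]
force: [0.6, 0.7, -4.9]
gripper_width: 22.8
gripper_force: 79.1
```

Request:
drive_tool:
  series: "0 2 0 0 0 0 1.5;0 0 0 0 0 0 1.5;0 0 0 0 0 0 1.5;0 0 0 0 0 0 1.5"

```text
clock: 6.7
ee_pos: [505.3, 53.4, 167.4]
orientation: [-0.338, 3.123, -0.0]
force: [-0.0, 0.0, -5.2]
gripper_width: 22.7
gripper_force: 79.5
```

```bash
python3 -c "
from h import *
delta([570,60,165],91)
c=cam('wrist');save(c,'w3')
a=cam('top');save(a,'top1')
import pickle;pickle.dump((c,a),open('c1.pkl','wb'))"
```

```text
t 6.7 pos [505.3  53.4 167.4] F [-0.   0.  -5.2] w 22.7 hdg 102.3
shift cm [-6.46 -0.74  0.24] turn [-1.000e-02  0.000e+00  1.133e+01] final frame x [-1.    -0.017 -0.   ]
```

View pics/w3.png

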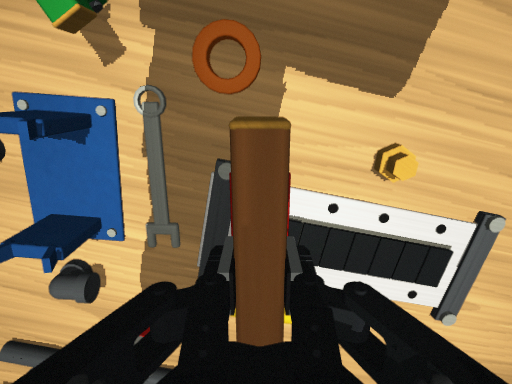

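The wrist view shows the roller bar held straight, from (260,120) to (260,345). The strap bolts are at (224,170), (495,223) and (449,319), and the strip's far end is near (445,265).

```bash
python3 -c "
from h import *
import pickle
c,a=pickle.load(open('c1.pkl','rb'))
P=ray(c,[(224,170),(495,223),(449,319)],17);print(P.round(1),'ctr',(P[0]+P[2])/2,'dir',np.degrees(np.arctan2(*(P[1]-P[0])[[1,0]])),np.linalg.norm(P[1]-P[0]),np.linalg.norm(P[1]-P[2]))
a=pickle.load(open('c0.pkl','rb'))[0]
g=cv2.cvtColor(a['img'],cv2.COLOR_RGB2HSV);w=((g[...,1]<45)&(g[...,2]>110)).astype(np.uint8);z=np.zeros_like(w);z[145:220,120:265]=w[145:220,120:265]
n,l,s,_=cv2.connectedComponentsWithStats(z);i=1+np.argmax(s[1:,4])
hier=cv2.findContours((l==i).astype(np.uint8),cv2.RETR_CCOMP,cv2.CHAIN_APPROX_NONE)
k=sorted(hier[0],key=cv2.contourArea)
print(cv2.minAreaRect(ray(a,k[-1].reshape(-1,2),6)[:,:2].astype(np.float32)))
print(cv2.minAreaRect(ray(a,k[-2].reshape(-1,2),18)[:,:2].astype(np.float32)),cv2.minAreaRect(ray(a,k[-2].reshape(-1,2),6)[:,:2].astype(np.float32)))
g=c['img'].max(2);m=(g<48).astype(np.uint8);z=np.zeros_like(m);z[205:300,300:460]=m[205:300,300:460]
n,l,s,_=cv2.connectedComponentsWithStats(z);print(s[np.argsort(-s[1:,4])[:2]+1])
"
```

```text
[[504.5  15.6  17. ]
 [499.4 320.8  17. ]
 [633.4 325.4  17. ]] ctr [568.94879152 170.50481867  17.        ] dir 90.95607774456288 305.2704960141664 134.02647176392753
((564.1731567382812, 162.88983154296875), (133.09259033203125, 303.82586669921875), 0.8972133994102478)
((570.5194091796875, 171.82691955566406), (56.269989013671875, 238.67942810058594), 0.8144925236701965) ((571.8810424804688, 174.01280212402344), (56.93540573120117, 241.5017547607422), 0.8144826889038086)
[[ 300  221  153   79 7362]
 [ 442  264   18   36   80]]
```

Request:
drive_tool:
  series: "0 0 0 0 0 3.8 1.5;0 0 0 0 0 3.8 1.5;0 0 0 0 0 3.7 1.5;-3.3 0.5 0 0 0 0 1.5;-3.3 0.6 0 0 0 0 1.5"

```text
clock: 7.42
ee_pos: [571.8, 66.0, 167.5]
orientation: [-0.029, 3.141, -0.0]
force: [1.3, -0.1, -3.9]
gripper_width: 22.9
gripper_force: 79.4
```

Request:
drive_tool:
  series: "0 0 3 0 0 0 1.5;0 0 3 0 0 0 1.5;0 0 1 0 0 0 1.5;0 0 0 0 0 0 1.5;0 0 0 0 0 0 1.5"

```text
clock: 8.05
ee_pos: [571.8, 66.4, 98.5]
orientation: [-0.03, 3.14, -0.0]
force: [0.9, 0.3, -5.4]
gripper_width: 22.8
gripper_force: 79.2
```

```bash
python3 -c "
from h import *
delta([571.3,65,90],91)
c=cam('wrist');b=cam('scene');
im=np.vstack([c['img'][150:],cv2.resize(b['img'][60:240,180:436],(512,360))]);save({'img':im},'w4')"
```

```text
t 8.05 pos [571.8  66.4  98.5] F [ 0.9  0.3 -5.4] w 22.8 hdg 91.1
shift cm [ 0.05 -0.14  0.85] turn [-0.    0.11  0.09] final frame x [-1.    -0.017 -0.   ]
```

View pics/w4.png

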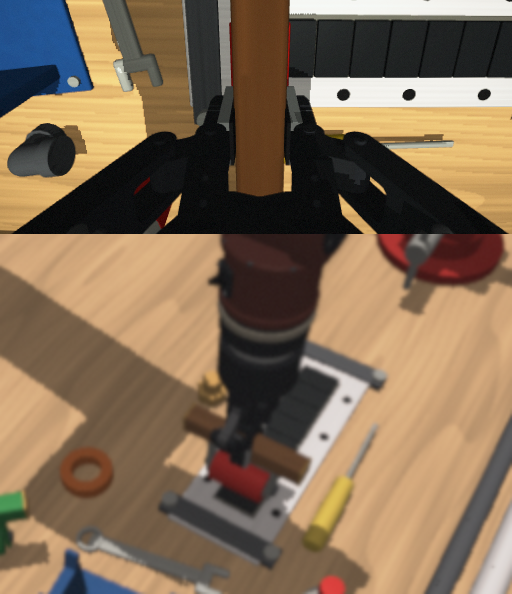

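The wheel sits above pad 1, and the bar is square to the strip at (265,150). Descending carefully.

Request:
drive_tool:
  series: "0 -0.2 0.6 0 0 0 1.5;0 0 0.6 0 0 0 1.5;0 0 0 0 0 0 1.5"

```text
clock: 8.52
ee_pos: [570.3, 64.5, 84.6]
orientation: [0.03, -3.14, -0.0]
force: [0.1, -0.8, -5.0]
gripper_width: 22.6
gripper_force: 79.4
```

Request:
drive_tool:
  series: "0 0 0.2 0 0 0 1.5;0 0 0 0 0 0 1.5"

```text
clock: 8.78
ee_pos: [570.9, 64.5, 83.2]
orientation: [0.03, -3.141, 0.0]
force: [-0.2, -0.1, -5.4]
gripper_width: 22.4
gripper_force: 79.4
```

Request:
drive_tool:
  series: "0 0 0.1 0 0 0 1.5;0 0 0 0 0 0 1.5"

```text
clock: 9.02
ee_pos: [570.9, 64.5, 82.3]
orientation: [-0.03, 3.141, -0.0]
force: [1.3, 0.4, -4.7]
gripper_width: 23.0
gripper_force: 79.4
```

Request:
drive_tool:
  series: "0 0 0.1 0 0 0 1.5;0 0 0 0 0 0 1.5"

```text
clock: 9.28
ee_pos: [570.8, 64.5, 81.2]
orientation: [0.03, -3.141, -0.0]
force: [0.6, -0.1, -5.7]
gripper_width: 22.5
gripper_force: 79.4
```

Still in the air, with no contact force.

Request:
drive_tool:
  series: "0 0 0.1 0 0 0 1.5;0 0 0 0 0 0 1.5"

```text
clock: 9.52
ee_pos: [570.8, 64.5, 80.2]
orientation: [0.03, -3.141, -0.0]
force: [0.1, -0.4, -5.1]
gripper_width: 22.6
gripper_force: 79.4
```

Request:
drive_tool:
  series: "0 0 0.1 0 0 0 1.5;0 0 0 0 0 0 1.5"

```text
clock: 9.78
ee_pos: [570.8, 64.5, 79.2]
orientation: [0.03, -3.141, -0.0]
force: [0.3, -0.6, -5.5]
gripper_width: 22.5
gripper_force: 79.4
```

Request:
drive_tool:
  series: "0 0 0.1 0 0 0 1.5;0 0 0 0 0 0 1.5"

```text
clock: 10.02
ee_pos: [570.8, 64.5, 78.2]
orientation: [0.03, -3.141, -0.0]
force: [0.4, -0.1, -5.5]
gripper_width: 22.5
gripper_force: 79.4
```

Request:
drive_tool:
  series: "0 0 0.1 0 0 0 1.5;0 0 0 0 0 0 1.5"

```text
clock: 10.28
ee_pos: [570.8, 64.5, 77.2]
orientation: [0.03, -3.141, -0.0]
force: [-0.2, -0.1, -6.4]
gripper_width: 23.0
gripper_force: 79.4
```

Request:
drive_tool:
  series: "0 0 0.1 0 0 0 1.5;0 0 0 0 0 0 1.5"

```text
clock: 10.52
ee_pos: [571.0, 64.5, 76.5]
orientation: [-0.03, 3.141, 0.0]
force: [-1.2, -0.2, -1.7]
gripper_width: 23.0
gripper_force: 80.0
```

Contact at TCP z ≈ 76.8.

Request:
drive_tool:
  series: "0 0 0.1 0 0 0 1.5;0 0 0 0 0 0 1.5"

```text
clock: 10.78
ee_pos: [571.0, 64.5, 75.5]
orientation: [-0.03, 3.141, -0.0]
force: [-1.0, 0.0, 0.5]
gripper_width: 22.7
gripper_force: 80.1
```

Request:
drive_tool:
  series: "0 0 0.1 0 0 0 1.5;0 0 0 0 0 0 1.5"

```text
clock: 11.02
ee_pos: [571.0, 64.5, 74.3]
orientation: [-0.03, 3.141, -0.0]
force: [-0.9, -0.1, -0.0]
gripper_width: 22.7
gripper_force: 80.1
```

Request:
drive_tool:
  series: "0 0 0.06 0 0 0 1.5;0 0 0 0 0 0 1.5"

```text
clock: 11.28
ee_pos: [571.1, 64.5, 74.0]
orientation: [-0.03, 3.141, -0.0]
force: [-2.8, 0.0, 5.0]
gripper_width: 22.7
gripper_force: 80.9
```

Request:
drive_tool:
  series: "0 0 0.05 0 0 0 1.5;0 0 0 0 0 0 1.5"

```text
clock: 11.52
ee_pos: [571.1, 64.5, 73.8]
orientation: [-0.03, 3.141, -0.0]
force: [-3.7, -0.3, 7.9]
gripper_width: 22.5
gripper_force: 81.4
```

Request:
drive_tool:
  series: "0 0.3 -0.02 0 0 0 1.5;0 0.3 0 0 0 0 1.5"

```text
clock: 11.78
ee_pos: [571.0, 70.4, 73.9]
orientation: [-0.03, 3.141, -0.0]
force: [-2.3, 0.4, 6.2]
gripper_width: 22.9
gripper_force: 81.2
```

Request:
drive_tool:
  series: "0 0.3 0 0 0 0 1.5;0 0.3 0 0 0 0 1.5"

```text
clock: 12.02
ee_pos: [570.9, 75.7, 73.9]
orientation: [-0.029, 3.141, -0.003]
force: [-2.6, -3.4, 6.4]
gripper_width: 22.7
gripper_force: 81.2
```

Request:
drive_tool:
  series: "0 0.3 0 0 0 0 1.5;0 0.3 0 0 0 0 1.5"

```text
clock: 12.28
ee_pos: [570.9, 82.2, 74.0]
orientation: [-0.03, 3.141, -0.001]
force: [-2.1, -2.0, 7.7]
gripper_width: 22.6
gripper_force: 81.4
```

Request:
drive_tool:
  series: "0 0.3 0 0 0 0 1.5;0 0.3 0 0 0 0 1.5"

```text
clock: 12.52
ee_pos: [570.7, 88.4, 74.0]
orientation: [-0.03, 3.141, -0.0]
force: [-2.9, -0.4, 8.0]
gripper_width: 23.2
gripper_force: 81.3
```

Request:
drive_tool:
  series: "0 0.3 0 0 0 0 1.5;0 0.3 0 0 0 0 1.5"

```text
clock: 12.78
ee_pos: [570.6, 94.5, 74.0]
orientation: [-0.03, 3.141, -0.0]
force: [-3.3, 0.3, 7.5]
gripper_width: 22.4
gripper_force: 81.3
```

Request:
drive_tool:
  series: "0 0.3 0 0 0 0 1.5;0 0.3 0 0 0 0 1.5"

```text
clock: 13.02
ee_pos: [570.5, 100.5, 74.0]
orientation: [-0.03, 3.141, -0.0]
force: [-3.4, 0.4, 8.9]
gripper_width: 22.7
gripper_force: 81.3
```

Request:
drive_tool:
  series: "0 0.3 -0.02 0 0 0 1.5;0 0.3 0 0 0 0 1.5;0 0.3 0 0 0 0 1.5"

```text
clock: 13.4
ee_pos: [570.3, 109.0, 74.0]
orientation: [-0.029, 3.141, -0.002]
force: [-1.9, -2.9, 6.0]
gripper_width: 22.9
gripper_force: 81.1
```

Request:
drive_tool:
  series: "0 0.3 0 0 0 0 1.5;0 0.3 0 0 0 0 1.5;0 0.3 0 0 0 0 1.5"

```text
clock: 13.78
ee_pos: [570.2, 118.5, 74.1]
orientation: [-0.03, 3.141, -0.0]
force: [-1.3, -0.3, 6.7]
gripper_width: 22.6
gripper_force: 81.1
```

Request:
drive_tool:
  series: "0 0.3 0 0 0 0 1.5;0 0.3 0 0 0 0 1.5;0 0.3 0 0 0 0 1.5"

```text
clock: 14.15
ee_pos: [570.0, 127.6, 74.1]
orientation: [-0.03, 3.141, -0.0]
force: [-1.9, -0.6, 6.2]
gripper_width: 22.7
gripper_force: 81.1
```

Steady at about 12 N. Continuing.

Request:
drive_tool:
  series: "0 0.3 0 0 0 0 1.5;0 0.3 0 0 0 0 1.5;0 0.3 0 0 0 0 1.5;0 0.3 0 0 0 0 1.5"

```text
clock: 14.65
ee_pos: [569.9, 139.0, 74.1]
orientation: [-0.03, 3.141, -0.002]
force: [-1.7, -1.6, 6.7]
gripper_width: 22.9
gripper_force: 81.2
```

Request:
drive_tool:
  series: "0 0.3 0 0 0 0 1.5;0 0.3 0 0 0 0 1.5;0 0.3 0 0 0 0 1.5;0 0.3 0 0 0 0 1.5"

```text
clock: 15.15
ee_pos: [569.6, 151.5, 74.1]
orientation: [-0.03, 3.141, -0.0]
force: [-1.1, -0.1, 5.8]
gripper_width: 22.8
gripper_force: 81.1
```

Request:
drive_tool:
  series: "0 0.3 0 0 0 0 1.5;0 0.3 0 0 0 0 1.5;0 0.3 0 0 0 0 1.5"

```text
clock: 15.52
ee_pos: [569.4, 160.6, 74.1]
orientation: [-0.03, 3.141, 0.0]
force: [-2.2, -0.9, 6.0]
gripper_width: 22.8
gripper_force: 81.1
```

Request:
drive_tool:
  series: "0 0.3 0 0 0 0 1.5;0 0.3 0 0 0 0 1.5;0 0.3 0 0 0 0 1.5;0 0.3 0 0 0 0 1.5"

```text
clock: 16.02
ee_pos: [569.2, 172.3, 74.1]
orientation: [-0.03, 3.141, -0.001]
force: [-2.4, -0.6, 6.0]
gripper_width: 22.3
gripper_force: 81.1
```

Request:
drive_tool:
  series: "0 0.3 0 0 0 0 1.5;0 0.3 0 0 0 0 1.5;0 0.3 0 0 0 0 1.5;0 0.3 0 0 0 0 1.5"

```text
clock: 16.52
ee_pos: [569.0, 184.6, 74.1]
orientation: [-0.03, 3.14, 0.0]
force: [-2.5, -0.5, 6.7]
gripper_width: 22.7
gripper_force: 81.1
```

Request:
drive_tool:
  series: "0 0.3 0 0 0 0 1.5;0 0.3 0 0 0 0 1.5;0 0.3 0 0 0 0 1.5"

```text
clock: 16.9
ee_pos: [568.8, 193.5, 74.1]
orientation: [-0.03, 3.141, -0.0]
force: [-1.5, -3.5, 7.5]
gripper_width: 22.7
gripper_force: 81.3
```

Request:
drive_tool:
  series: "0 0.3 0 0 0 0 1.5;0 0.3 0 0 0 0 1.5;0 0.3 0 0 0 0 1.5;0 0.3 0 0 0 0 1.5"

```text
clock: 17.4
ee_pos: [568.7, 205.5, 74.1]
orientation: [-0.03, 3.14, 0.0]
force: [-1.6, -0.4, 5.5]
gripper_width: 22.7
gripper_force: 81.1
```

Request:
drive_tool:
  series: "0 0.3 0 0 0 0 1.5;0 0.3 0 0 0 0 1.5;0 0.3 0 0 0 0 1.5;0 0.3 0 0 0 0 1.5"

```text
clock: 17.9
ee_pos: [568.4, 217.6, 74.1]
orientation: [-0.03, 3.14, 0.0]
force: [-1.2, 0.1, 6.0]
gripper_width: 22.6
gripper_force: 81.1
```

Request:
drive_tool:
  series: "0 0.3 0 0 0 0 1.5;0 0.3 0 0 0 0 1.5;0 0.3 0 0 0 0 1.5"

```text
clock: 18.27
ee_pos: [568.3, 226.0, 74.1]
orientation: [-0.03, 3.14, -0.002]
force: [-1.7, -3.4, 7.1]
gripper_width: 22.9
gripper_force: 81.2
```

Request:
drive_tool:
  series: "0 0.3 0 0 0 0 1.5;0 0.3 0 0 0 0 1.5;0 0.3 0 0 0 0 1.5;0 0.3 0 0 0 0 1.5"

```text
clock: 18.77
ee_pos: [568.0, 238.6, 74.1]
orientation: [-0.03, 3.14, 0.0]
force: [-1.7, -1.5, 5.1]
gripper_width: 23.1
gripper_force: 81.0
```

Request:
drive_tool:
  series: "0 0.3 0 0 0 0 1.5;0 0.3 0 0 0 0 1.5;0 0.3 0 0 0 0 1.5;0 0.3 0 0 0 0 1.5"

```text
clock: 19.27
ee_pos: [567.8, 250.7, 74.1]
orientation: [-0.03, 3.14, 0.0]
force: [-1.0, -0.5, 5.0]
gripper_width: 22.8
gripper_force: 81.0
```

Request:
drive_tool:
  series: "0 0.3 0 0 0 0 1.5;0 0.3 0 0 0 0 1.5;0 0.3 0 0 0 0 1.5"

```text
clock: 19.65
ee_pos: [567.7, 259.2, 74.1]
orientation: [-0.03, 3.14, -0.001]
force: [-0.6, -2.2, 5.8]
gripper_width: 23.0
gripper_force: 81.1
```

Request:
drive_tool:
  series: "0 0.3 0 0 0 0 1.5;0 0.3 0 0 0 0 1.5;0 0.3 0 0 0 0 1.5"

```text
clock: 20.02
ee_pos: [567.5, 268.6, 74.1]
orientation: [-0.03, 3.14, 0.0]
force: [-1.4, -0.6, 5.3]
gripper_width: 22.8
gripper_force: 81.0
```

Request:
drive_tool:
  series: "0 0.3 0 0 0 0 1.5;0 0.3 0 0 0 0 1.5;0 0.3 0 0 0 0 1.5;0 0 0.02 0 0 0 1.5;0 0 0 0 0 0 1.5"

```text
clock: 20.65
ee_pos: [567.3, 277.9, 74.0]
orientation: [-0.03, 3.14, 0.001]
force: [-3.0, 0.2, 5.9]
gripper_width: 23.2
gripper_force: 81.1
```

Request:
drive_tool:
  series: "0 -0.3 0 0 0 0 1.5;0 -0.6 0 0 0 0 1.5;0 -0.6 0 0 0 0 1.5;0 -0.6 0 0 0 0 1.5;0 -0.6 0 0 0 0 1.5"

```text
clock: 21.28
ee_pos: [567.9, 250.7, 74.1]
orientation: [-0.03, 3.14, 0.001]
force: [-1.7, 0.5, 6.8]
gripper_width: 23.0
gripper_force: 81.1
```

Request:
drive_tool:
  series: "0 -0.6 0 0 0 0 1.5;0 -0.6 0 0 0 0 1.5;0 -0.6 0 0 0 0 1.5;0 -0.6 0 0 0 0 1.5;0 -0.6 0 0 0 0 1.5"

```text
clock: 21.9
ee_pos: [568.5, 220.7, 74.1]
orientation: [-0.03, 3.14, 0.001]
force: [-1.7, 1.2, 6.6]
gripper_width: 22.6
gripper_force: 81.1
```

Request:
drive_tool:
  series: "0 -0.6 0 0 0 0 1.5;0 -0.6 0 0 0 0 1.5;0 -0.6 0 0 0 0 1.5;0 -0.6 0 0 0 0 1.5;0 -0.6 0 0 0 0 1.5"

```text
clock: 22.52
ee_pos: [569.1, 190.6, 74.1]
orientation: [-0.03, 3.14, 0.001]
force: [-1.7, 0.6, 6.6]
gripper_width: 22.6
gripper_force: 81.1
```

Request:
drive_tool:
  series: "0 -0.6 0 0 0 0 1.5;0 -0.6 0 0 0 0 1.5;0 -0.6 0 0 0 0 1.5;0 -0.6 0 0 0 0 1.5;0 -0.6 0 0 0 0 1.5"

```text
clock: 23.15
ee_pos: [569.7, 160.6, 74.1]
orientation: [-0.03, 3.14, 0.001]
force: [-1.4, 0.6, 6.3]
gripper_width: 22.9
gripper_force: 81.1
```

Request:
drive_tool:
  series: "0 -0.6 0 0 0 0 1.5;0 -0.6 0 0 0 0 1.5;0 -0.6 0 0 0 0 1.5;0 -0.6 0 0 0 0 1.5;0 -0.6 0 0 0 0 1.5"

```text
clock: 23.78
ee_pos: [570.2, 130.5, 74.0]
orientation: [-0.03, 3.14, 0.001]
force: [-1.7, 0.1, 7.2]
gripper_width: 22.8
gripper_force: 81.1
```

Request:
drive_tool:
  series: "0 -0.6 0 0 0 0 1.5;0 -0.6 0 0 0 0 1.5;0 -0.6 0 0 0 0 1.5;0 -0.6 0 0 0 0 1.5;0 -0.6 0 0 0 0 1.5"

```text
clock: 24.4
ee_pos: [570.8, 100.5, 74.0]
orientation: [-0.03, 3.14, 0.001]
force: [-1.9, 0.3, 6.1]
gripper_width: 23.0
gripper_force: 81.1
```

Request:
drive_tool:
  series: "0 -0.6 0 0 0 0 1.5;0 -0.6 0 0 0 0 1.5;0 -0.6 0 0 0 0 1.5;0 -0.5 0 0 0 0 1.5;0 0 0 0 0 0 1.5"

```text
clock: 25.02
ee_pos: [571.3, 77.1, 74.0]
orientation: [-0.029, 3.14, -0.0]
force: [-2.2, -0.0, 6.3]
gripper_width: 22.8
gripper_force: 81.1
```

Request:
drive_tool:
  series: "0 0 -0.5 0 0 0 1.5;0 0 -2 0 0 0 1.5;0 0 -3 0 0 0 1.5;0 0 -4 0 0 0 1.5;0 0 0 0 0 0 1.5"

```text
clock: 25.65
ee_pos: [572.5, 77.6, 170.9]
orientation: [-0.03, 3.137, 0.0]
force: [0.3, 0.5, -6.3]
gripper_width: 22.6
gripper_force: 79.8
```

```bash
python3 -c "
from h import *
delta([547.4,-151.2,170],98.4)
c=cam('wrist');b=cam('scene');
im=np.vstack([c['img'][:200],cv2.resize(b['img'][60:240,180:436],(512,360))]);save({'img':im},'w5');save(c,'w5full');save(b,'s5')"
```

```text
t 25.65 pos [572.5  77.6 170.9] F [ 0.3  0.5 -6.3] w 22.6 hdg 91.1
shift cm [  2.96 -22.83   0.07] turn [-0.02  0.28 -7.29] final frame x [-0.989 -0.146 -0.   ]
```

View pics/w5full.png

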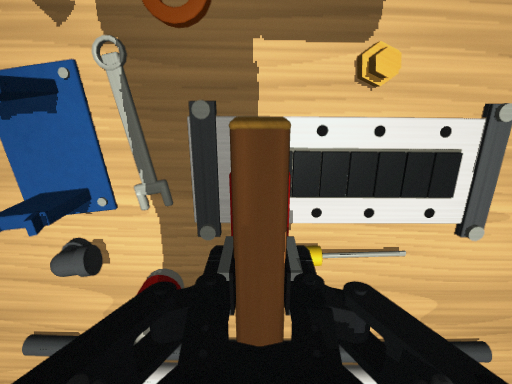

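The strip's pads look level and uniform from (293,175) to (460,175), and the roller is still square in the grip. Back to the stand along the outgoing path.

Request:
drive_tool:
  series: "0 0 0 0 0 -3.6 1.5;0 0 0 0 0 -3.7 1.5;3 -2 0 0 0 0 1.5;2.8 -3 0 0 0 0 1.5;0 -3.5 0 0 0 0 1.5"

```text
clock: 26.38
ee_pos: [522.4, -15.2, 166.4]
orientation: [0.231, -3.128, -0.002]
force: [2.0, -0.8, -5.5]
gripper_width: 22.8
gripper_force: 79.6
```

Request:
drive_tool:
  series: "0 -3.5 0 0 0 0 1.5;0 -3.5 0 0 0 0 1.5;0 -3.5 0 0 0 0 1.5;0 -2.2 0 0 0 0 1.5;0 -1 0 0 0 0 1.5"

```text
clock: 27.0
ee_pos: [545.2, -151.2, 167.3]
orientation: [0.228, -3.132, -0.002]
force: [0.4, 1.0, -5.4]
gripper_width: 22.7
gripper_force: 79.7
```

Request:
drive_tool:
  series: "0 0 0 0 0 0 1.5;0 0 0 0 0 0 1.5"

```text
clock: 27.25
ee_pos: [545.5, -149.5, 168.2]
orientation: [0.231, -3.133, -0.001]
force: [0.9, 0.1, -5.4]
gripper_width: 23.0
gripper_force: 79.8
```

```bash
python3 -c "
from h import *
delta([547.4,-151.2,73.5],98.4)
c=cam('wrist');save(c,'w6')"
```

```text
t 27.25 pos [ 545.5 -149.5  168.2] F [ 0.9  0.1 -5.4] w 23.0 hdg 98.5
shift cm [-0.17 -0.2   9.47] turn [ 0.04 -0.02  0.05] final frame x [-0.989 -0.146 -0.   ]
```

View pics/w6.png

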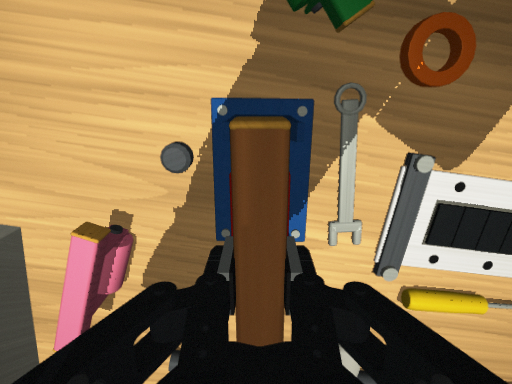

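The roller sits over the stand: foot bolts at (222,110), (302,111), (226,235) and (295,235), with the bar between them. A quick check of the foot centre follows.

```bash
python3 -c "
from h import *
c=cam('wrist');P=ray(c,[(222,110),(302,111),(226,235),(295,235)],8);print(P.round(1),P.mean(0))"
```

```text
[[ 483.6 -196.8    8. ]
 [ 472.8 -117.3    8. ]
 [ 620.9 -177.3    8. ]
 [ 609.2  -98.8    8. ]] [ 546.62523213 -147.53722639    8.        ]
```

Request:
drive_tool:
  series: "-0.1 0 2 0 0 0 1.5;0 0 2.5 0 0 0 1.5;0 0 2 0 0 0 1.5;0 0 1.5 0 0 0 1.5;0 0 0.8 0 0 0 1.5"

```text
clock: 27.98
ee_pos: [546.5, -150.1, 79.8]
orientation: [0.231, -3.133, -0.0]
force: [0.6, -0.3, -5.2]
gripper_width: 22.7
gripper_force: 79.8
```

Request:
drive_tool:
  series: "0 0 0.2 0 0 0 1.5;0 0 0 0 0 0 1.5;0 0 0 0 0 0 1.5"

```text
clock: 28.35
ee_pos: [547.1, -150.6, 79.0]
orientation: [-0.23, 3.132, -0.001]
force: [-0.7, -0.6, -5.5]
gripper_width: 22.5
gripper_force: 79.8
```

Request:
drive_tool:
  series: "0 0 0.2 0 0 0 1.5;0 0 0 0 0 0 1.5"

```text
clock: 28.6
ee_pos: [546.6, -150.5, 76.4]
orientation: [0.23, -3.133, -0.0]
force: [0.2, 0.2, -5.4]
gripper_width: 23.1
gripper_force: 79.8
```

Request:
drive_tool:
  series: "0 0 0.15 0 0 0 1.5;0 0 0 0 0 0 1.5"

```text
clock: 28.85
ee_pos: [546.6, -150.4, 74.8]
orientation: [0.23, -3.133, -0.0]
force: [1.0, -0.1, -5.3]
gripper_width: 23.0
gripper_force: 79.8
```

Request:
drive_tool:
  series: "0 0 0.1 0 0 0 1.5;0 0 0 0 0 0 1.5"

```text
clock: 29.1
ee_pos: [546.6, -150.4, 73.8]
orientation: [0.23, -3.133, -0.0]
force: [-0.8, -0.7, -5.5]
gripper_width: 22.2
gripper_force: 79.8
```

Request:
drive_tool:
  series: "0 0 0.1 0 0 0 1.5;0 0 0 0 0 0 1.5"

```text
clock: 29.35
ee_pos: [546.7, -150.5, 73.5]
orientation: [-0.23, 3.133, -0.0]
force: [-3.9, 1.3, 5.5]
gripper_width: 22.8
gripper_force: 81.1
```

Request:
drive_tool:
  series: "0 0 0.1 0 0 0 1.5;0 0 0 0 0 0 1.5"

```text
clock: 29.6
ee_pos: [546.8, -150.5, 73.5]
orientation: [-0.23, 3.132, -0.001]
force: [-7.2, 2.5, 17.2]
gripper_width: 22.8
gripper_force: 83.0
```

Seated at the original height. Relieving the load and opening.

Request:
drive_tool:
  series: "0 0 -0.15 0 0 0 1.5;0 0 0 0 0 0 2.6;0 0 0 0 0 0 3.5;0 0 0 0 0 0 5;0 0 0 0 0 0 7"

```text
clock: 30.22
ee_pos: [546.8, -150.5, 73.4]
orientation: [-0.23, 3.133, -0.0]
force: [-0.1, -0.5, -0.3]
gripper_width: 66.6
gripper_force: 0.0
```

Request:
drive_tool:
  series: "0 0 0 0 0 0 8.5;0 0 0 0 0 0 8.5;0 0 0 0 0 0 8.5"

```text
clock: 30.6
ee_pos: [546.7, -150.4, 73.4]
orientation: [0.23, -3.133, -0.0]
force: [0.6, 0.1, 0.3]
gripper_width: 85.0
gripper_force: 0.0
```

Request:
drive_tool:
  series: "0 0 -1 0 0 0 8.5;0 0 -3 0 0 0 8.5;0 0 -4 0 0 0 8.5;0 0 -4 0 0 0 8.5;0 0 -3 0 0 0 8.5"

```text
clock: 31.22
ee_pos: [547.1, -150.6, 226.1]
orientation: [-0.23, 3.131, -0.002]
force: [-0.4, -0.1, 0.1]
gripper_width: 84.8
gripper_force: 0.0
```

Request:
drive_tool:
  series: "5 0 0 0 0 0 8.5;0 0 0 0 0 0 8.5;0 0 0 0 0 0 8.5"

```text
clock: 31.6
ee_pos: [497.7, -158.0, 224.2]
orientation: [-0.229, 3.132, -0.001]
force: [0.1, -0.5, 0.6]
gripper_width: 85.4
gripper_force: 0.0
```

```bash
python3 -c "
from h import *
delta([546,-149,220],98.4)
c=cam('wrist');b=cam('scene')
hsv=cv2.cvtColor(c['img'],cv2.COLOR_RGB2HSV);H,S,V=[hsv[...,i].astype(int) for i in range(3)]
m=((H>5)&(H<16)&(S>130)&(V>60)).astype(np.uint8);m=cv2.morphologyEx(m,cv2.MORPH_OPEN,np.ones((3,3),np.uint8))
n,l,s,ct=cv2.connectedComponentsWithStats(m)
for i in np.argsort(-s[1:,4])[:2]+1:
  k=max(cv2.findContours((l==i).astype(np.uint8),0,2)[0],key=len).reshape(-1,2)
  print(s[i],cv2.minAreaRect(ray(c,k,102)[:,:2].astype(np.float32)))
im=np.vstack([c['img'][100:320],cv2.resize(b['img'][90:280,150:406],(512,380))]);save({'img':im},'w7')"
```

```text
t 31.6 pos [ 497.7 -158.   224.2] F [ 0.1 -0.5  0.6] w 85.4 hdg 98.4
shift cm [-4.91  0.18  0.43] turn [-0.04  0.08 -0.02] final frame x [-0.989 -0.146 -0.   ]
[ 248  166   24  122 2744] ((544.1572265625, -151.0957794189453), (133.03445434570312, 22.743471145629883), 8.59326171875)
[ 379   73   56   58 1823] ((403.1171875, -42.218875885009766), (47.80570602416992, 48.48997497558594), 8.689593315124512)
```

View pics/w7.png

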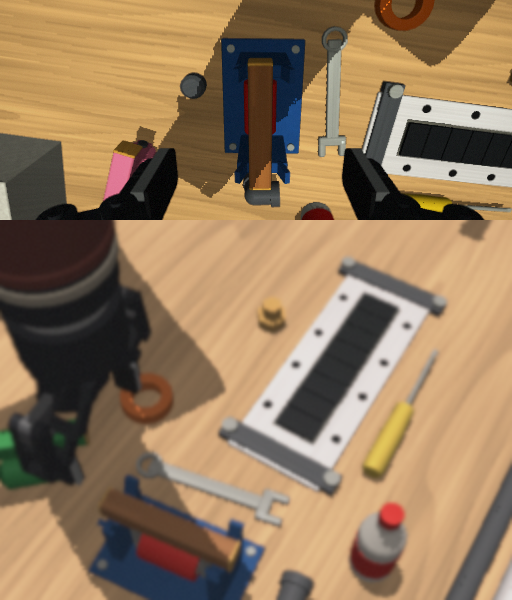

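The roller hangs upright in both notches, with its bar at (260,120) in the wrist view and within 2 mm of where it started. The strip looks level and nothing else has moved.

```bash
python3 -c "
from station import ctrl
print(ctrl.finish_job())"
```

```text
the job is handed in; nothing more can be done
None
```

I rolled the strip out and back at about 10–14 N, set the roller back upright in its stand and handed the job in at about 32 s. All eight pads appear bedded, judging by the wheel's height, the force and the pictures, but I was given no verdict.

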